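# Shut the balance's draft shield and tare

## Task

The beaker on the balance pan is ready to be tared. With your fingertips, gently push the right-hand glass door (right as the robot faces the balance) and the roof door of the draft shield fully shut, without gripping their grips, then press the wide blue tare key right down, let it come up and move clear. Leave the left door shut, the red power key unpressed, and the beaker and everything standing around it where they are.

Things in the scene. Friction and masses are not known exactly. Their poses are not given: they have to be found in the camera images.
- balance: Ivory balance with glass draft shield, fixed, 210 wide, 340 deep, 276 high (mm). Origin: centre of underside, on the bench; x to its back, away from the robot, y left, z up. Front deck x -170 to -75, top z 60, with keys and a tilted display behind them (to z 85); glass chamber x -77 to 100, y +-105, to z 276; rear column to x 170, z 265. All doors slide along x: to +x they open, to -x they shut.
- right_door (a joint): Opening of the right-hand (balance -y) glass side door, m: 0 = fully shut, 0.10 = fully open. It slides with about 1.2 N of friction plus 4 N per m/s, stays where it is left and has no latch; it stops at 0 against the front.
- roof_door (a joint): Opening of the glass roof door, m: 0 = fully shut, 0.10 = fully open; slides, stays and stops like the right door. Its glass top lies at z 276.
- left_door (a joint): Opening of the left-hand (balance +y) glass door, m: 0 = fully shut, which it is at the start. It has the same grip as the right door.
- right_grip (a point): Upright teal finger grip of the right door, a fin at its front edge: 28 out from the door (balance -y), 110 tall, 12 thick (x). This point: centre of its rear face (looks to balance +x; push it to -x to shut), 14 from the door, 55 below the fin's top. Axes as the balance's. Shut, it lies at balance x -58, y -119, z 204. Behind it the door is flat glass.
- roof_grip (a point): Teal finger grip of the roof door, a bar across the front edge of its glass: 90 long (y), 22 tall, 12 thick (x). This point: centre of its rear face (looks to balance +x; push it to -x to shut), 11 above the glass; bar's top at z 298. Axes as the balance's. Shut, it lies at balance x -58, y 0, z 287. Behind it the roof is flat glass.
- tare_top (a point): Centre of the top of the tare key, the wide blue key on the right of the front deck: 60 (balance y) by 24 (x), standing 8 above the deck.
- tare_key (a joint): Travel of the tare key, m: 0 = up, 0.004 = right down; moves straight down, springs back; starts at 1.4 N, right down at 4.2 N.
- power_top (a point): Centre of the top of the round red power key, 18 across, on the left of the front deck.
- power_key (a joint): Travel of the power key, m: 0 = up, 0.004 = right down; same spring as the tare key.
- beaker: Empty glass beaker, 52 across, 70 tall, loose on the round steel pan in the chamber (pan top at z 88). Origin: centre of its underside.
- weight: Loose brass-coloured calibration weight with a knob, 38 across, 66 tall, on the bench to the left of the balance. Origin: centre of its underside.
- bottle: Loose amber bottle, 52 across, 115 tall or a little more, on the bench to the right of the balance. Origin: centre of its underside.
- big_beaker: Loose glass beaker, 84 across, 115 tall, standing on the magnetic stirrer (160 by 210, 94 high) at the far right. Origin: centre of its underside.

How it is judged (in metres and radians):
On the way, in this order (a step that is already met when the one before it is completed fails the run):
1. right, roof and left doors of the draft shield all shut (value of joint each of right_door, roof_door, left_door below 0.004 m), for 0.2 s.
2. the tare key pressed down (all of step 1 and value of joint tare_key above 0.003 m), for 0.1 s.
At the end, for the whole second after the job is handed in: All three doors are within 4 mm of fully shut, both keys are up again (within 1 mm), the beaker stands upright on the pan within 8 mm of where it was, and the weight, the bottle and the stirrer's beaker are within 15 mm of where they were (all of step 1 and value of joint each of tare_key, power_key below 0.001 m and angle between beaker's own z axis and vertical below 0.1 rad and linear speed of beaker below 0.02 m/s and distance of beaker from where it was at the start of the episode below 0.008 m and distance of each of weight, bottle, big_beaker from where it was at the start of the episode below 0.015 m); the robot touches nothing.
It fails at once if the tare key is pressed (over 2 mm) while a door is more than 6 mm open (value of joint tare_key above 0.002 m and value of joint any of right_door, roof_door, left_door above 0.006 m).
It fails at once if the red power key is pressed (over 2 mm) or the left door pushed more than 6 mm open (value of joint power_key above 0.002 m or value of joint left_door above 0.006 m).
It fails at once if a door's grip is pinched: fingers press on its front and rear at once ((contact force between the fingers and right_door_c2 above 1.5 N and contact force between the fingers and right_door_c3 above 1.5 N) or (contact force between the fingers and roof_door_c2 above 1.5 N and contact force between the fingers and roof_door_c3 above 1.5 N)).
It fails at once if rough handling: a door slammed shut (faster than 0.4 m/s) or the balance pushed with more than 40 N (velocity of joint any of right_door, roof_door below -0.4 m/s or contact force between any of the fingers, the arm and balance above 40 N).
It fails at once if the beaker on the pan is moved more than 8 mm, or the weight, bottle or stirrer beaker moved or lifted more than 15 mm (distance of beaker from where it was at the start of the episode above 0.008 m or distance of any of weight, bottle, big_beaker from where it was at the start of the episode above 0.015 m).
It also fails if it takes over 46 s, if anything falls off the work surface, if the arm or the gripper's body presses on something with over 40 N, if the wrist force passes 120 N, or if a joint passes its speed limit or range.

## Robot

A 6-joint arm with a two-finger parallel gripper is mounted at the origin on the work surface. World frame = base frame: x ahead of the robot, y to its left, z up, the work surface at z = 0. Lengths are in mm, angles in rad, forces in N, time in s.
With the tool pointing down it reaches from about 400 to 925 mm from the base axis. Payload 12.5 kg.
Tool frame: the origin (TCP) lies midway between the tips of the shut fingers; the grasp point (between the pads) lies 19 mm behind it; z points along the fingers, y is the line along which they close (so a half turn about z gives the same grasp; the last joint's range is limited). The gripper opens to 95 mm and grips with 3 to 60 N. Pads are 20 mm wide; open, the fingers measure 119 mm over their backs; the gripper's body (75 mm by 180 mm) begins 59 mm behind the grasp point.
Start: joints at [1.223, 0.491, 1.559, -0, 1.092, -0.106], TCP at [149.639, 606.843, 184.361] pointing down, gripper open.
Joint ranges: [-3.1, 3.1], [-0.84, 2.19], [0.05, 2.79], [-1.13, 4.28], [0.06, 2.93], [-2.69, 2.69]. Speed limits (rad/s): [2.22, 2.22, 2.79, 3.14, 3.14, 3.14].

## Interface

Orientations are given as [roll, pitch, yaw] about the fixed x, y, z axes, in that order (R = Rz(yaw) Ry(pitch) Rx(roll)).
In Python, from cell import state, read_camera, camera_info, env gives the robot as it stands.
- The arm moves only by the tool move_arm, never from a script. Its argument "commands" is a list of rows, each a list of 3 entries, a list of its own where there are three numbers: the shift along the world's x, y, z in cm, then the turn, a rotation vector about the world's x, y, z in degrees, then the opening, from 0 (shut) to 1 (fully open). A call has 1 to 10 rows; each row shifts and turns the commanded pose from where the row before left it; what a row does not reach is not made up. A row lasts 1/10 s, in which the tool goes at most 50 mm and 8.59 degrees, less where a joint would pass 70% of its speed; a pose out of reach is approached as far as the arm can. A call with a gripper value outside its range is refused whole. The fingers move at their own pace and stop on an object; the grip force is fixed at half the most. Time passes only in rows, so rows that do not move let the fingers close. It gives the time, the measured TCP pose, the force, the opening and the grip force at its end, in the units of the state.
- state(): the state, without advancing time (a new reading comes with each control period).
- read_camera(name): name is "side" or "top"; returns the picture (420x560x3 uint8, blue, green, red); there is no depth.
- camera_info(name): a dict with "K" (3x3 intrinsics, pixels), "k1" (the pictures are not rectified: a ray, as slopes to the right and down, at radius r is drawn at 1 + k1 r^2 times it, then the intrinsics apply), "cam_to_world" (4x4, takes a point from camera to world coordinates). Camera axes: x right, y down, z forward; pixel columns grow to the right and rows downward; lengths in mm; the calibration is good to about 2 mm. A picture is of the moment at which its call begins. camera_info takes no time and is no camera call.
- env.job_done(): hands the job in; it is judged then, once.
The state is a dict: "t": time; "joints": joint angles; "qvel": joint speeds; "tau": joint torques, N m; "eef_pos": TCP position; "tcp_rot": TCP orientation; "ft_force": force on the tool from outside, world axes, zero at the start; "moment": the same for the moment, N m; "opening": opening from 0.0 (shut) to 1.0 (fully open); "grip_force": force on a finger pad.
Only numpy, scipy, OpenCV 4.12 (cv2) and the standard library are available. Lean on these libraries where they do the work, as an engineer would, in place of code of your own. Each camera call takes 0.05 s, during which the arm holds its last target. There are 200 camera calls.

## Working session

There is one attempt and no reset: what is moved stays moved. The work goes in short steps, Python scripts to look and compute and a tool call to move; the robot and the scene stay as the last step left them, time stands still between calls to the robot, and variables do not carry over. Pictures are saved under pics/ and viewed, at most 11 in all, crops included, and the job is handed in when it is done.

Besides the shell and the picture viewer there is one more tool, called after "Emit:" by a JSON object that holds its "fn" and its "kwargs". move_arm: Moves the arm, as the interface text tells. Its arguments: {"type":"object","properties":{"commands":{"type":"array"}},"required":["commands"]}

```bash
mkdir -p pics; python3 - <<'E'
from cell import *
import cv2
for n in("side","top"):
    cv2.imwrite(f"pics/{n}0.png",read_camera(n)); c=camera_info(n); print(n,c["K"],c["k1"],c["cam_to_world"])
print(state())
E
```

```text
side [[472.83404032   0.         283.13409835]
 [  0.         472.83404032 207.21706697]
 [  0.           0.           1.        ]] -0.04501042636354443 [[-8.86605058e-01 -3.10366224e-01  3.42934801e-01  1.48735211e+02]
 [-4.62412163e-01  5.78243931e-01 -6.72167352e-01  7.47383367e+02]
 [ 1.03180752e-02 -7.54524197e-01 -6.56191111e-01  9.72817754e+02]
 [ 0.00000000e+00  0.00000000e+00  0.00000000e+00  1.00000000e+00]]
top [[391.05969264   0.         277.18001537]
 [  0.         391.05969264 205.55664827]
 [  0.           0.           1.        ]] -0.10707072081143443 [[ 2.39259839e-02 -9.81458559e-01  1.90175300e-01  3.79820297e+02]
 [-9.99708597e-01 -2.28791864e-02  7.69836307e-03 -8.11916814e+01]
 [-3.20456820e-03 -1.90304073e-01 -9.81719965e-01  1.11002916e+03]
 [ 0.00000000e+00  0.00000000e+00  0.00000000e+00  1.00000000e+00]]
{'t': 0.1, 'joints': array([ 1.22341227e+00,  4.91481959e-01,  1.55937714e+00, -1.45163852e-05,
        1.09171688e+00, -1.05611311e-01]), 'qvel': array([-0.00072302, -0.00174755, -0.00197339,  0.00027374,  0.00018225,
       -0.00096547]), 'tau': array([ 2.03716001e-03, -6.13628554e+01, -2.58608848e+01,  6.94285613e-02,
        4.69188101e-02, -8.65908578e-05]), 'eef_pos': array([149.54517192, 606.59397286, 183.83487906]), 'tcp_rot': array([-3.14061344e+00, -9.08541337e-05,  2.89982656e+00]), 'ft_force': array([-0.12155131, -0.06412282, -0.0734876 ]), 'moment': array([ 0.02685171, -0.0448644 ,  0.00261853]), 'grip_force': 0.0, 'opening': 1.0015065972016923}
```

View pics/side0.png

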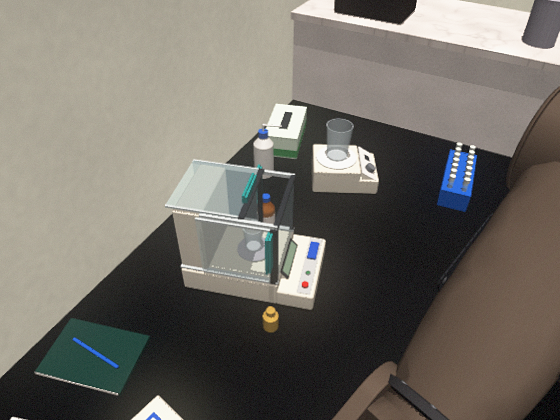

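View pics/top0.png

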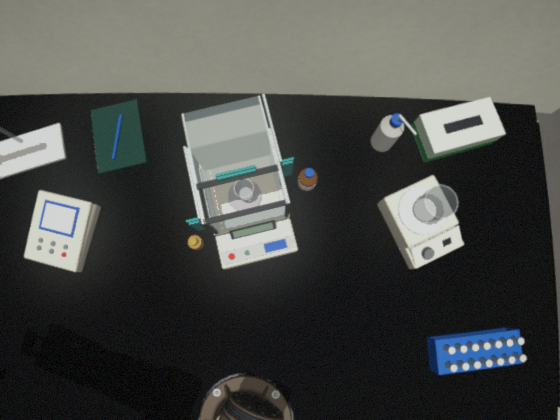

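The top view shows the balance turned slightly: roof grip near (237,172), right grip (288,163), left grip (193,223), blue tare key (275,245), red key (232,256), bottle (307,178) close beside the right grip. Next I'll measure these.

```bash
cat > h.py <<'E'
from cell import *
import cv2, numpy as np
def ray(n,uv):
    c=camera_info(n); K=c["K"]; T=np.array(c["cam_to_world"])
    d=np.array([(uv[0]-K[0][2])/K[0][0],(uv[1]-K[1][2])/K[1][1]]); s=d.copy()
    for _ in range(20): s=d/(1+c["k1"]*(s@s))
    v=T[:3,:3]@np.array([s[0],s[1],1]); return T[:3,3],v
def onz(n,uv,z):
    o,v=ray(n,uv); return o+v*(z-o[2])/v[2]
def two(a,b):
    o1,v1=ray("side",a);o2,v2=ray("top",b)
    A=np.array([v1,-v2]).T; s=np.linalg.lstsq(A,o2-o1,rcond=None)[0]
    p,q=o1+s[0]*v1,o2+s[1]*v2; return (p+q)/2,np.linalg.norm(p-q)
def proj(n,p):
    c=camera_info(n);K=np.array(c["K"]);T=np.linalg.inv(np.array(c["cam_to_world"]))
    q=T[:3,:3]@np.asarray(p)+T[:3,3];s=q[:2]/q[2];s=s*(1+c["k1"]*(s@s));return K[:2,:2]@s+K[:2,2]
def blobs(im,lo,hi,amin=12):
    m=cv2.inRange(cv2.cvtColor(im,cv2.COLOR_BGR2HSV),lo,hi)
    n,l,st,ce=cv2.connectedComponentsWithStats(m)
    out=[]
    for i in range(1,n):
        if st[i,4]>=amin:
            ys,xs=np.where(l==i); out.append((ce[i].round(1),st[i].tolist(),cv2.minAreaRect(np.c_[xs,ys].astype(np.float32))))
    return out
E
python3 - <<'E'
from h import *
for n in("top","side"):
    im=cv2.imread(f"pics/{n}0.png")
    for k,lo,hi in(("teal",(80,120,50),(95,255,255)),("blue",(105,150,80),(125,255,255)),("red",(0,170,120),(5,255,255)),("amber",(5,120,60),(25,255,255))):
        for b in blobs(im,lo,hi):
            if 160<b[0][0]<340 and 120<b[0][1]<330: print(n,k,b[0],b[1],[np.round(x,1) for x in b[2]])
im=cv2.imread("pics/top0.png")[80:290,160:340]; cv2.imwrite("pics/topc.png",cv2.resize(im,None,fx=3.0,fy=2.85,interpolation=cv2.INTER_CUBIC))
E
```

```text
top teal [287.8 160.7] [283, 157, 11, 8, 65] [array([288.1, 160.7]), array([ 5.8, 11.4]), np.float64(76.0)]
top teal [235.6 172.3] [216, 166, 40, 13, 182] [array([235.6, 172.4]), array([ 4.7, 39.3]), np.float64(76.5)]
top teal [192.2 220.9] [186, 218, 13, 7, 67] [array([192. , 221.1]), array([ 6.1, 11.6]), np.float64(76.0)]
top blue [309.  172.1] [305, 168, 8, 9, 57] [array([308.5, 172. ]), array([8., 7.]), np.float64(90.0)]
top blue [275.  245.3] [265, 240, 21, 11, 125] [array([274.9, 245.3]), array([ 6.3, 19.2]), np.float64(76.0)]
top amber [307.4 178.9] [300, 169, 18, 17, 154] [array([307.7, 177.9]), array([17.5, 15.2]), np.float64(15.3)]
top amber [194.4 241.6] [188, 235, 14, 14, 165] [array([194.5, 241.5]), array([13., 13.]), np.float64(90.0)]
side teal [248.8 185.6] [242, 173, 15, 26, 138] [array([248.7, 186. ]), array([ 5.3, 27.3]), np.float64(24.0)]
side teal [268.6 236.6] [265, 232, 8, 9, 45] [array([268.7, 236.8]), array([5.2, 8.7]), np.float64(21.8)]
side blue [262.6 131.3] [259, 129, 8, 5, 28] [array([262.5, 131. ]), array([4., 7.]), np.float64(90.0)]
side blue [265.8 195.7] [263, 193, 7, 6, 37] [array([266. , 195.5]), array([5., 6.]), np.float64(90.0)]
side blue [312.6 249.8] [307, 242, 12, 17, 132] [array([312.7, 249.8]), array([ 8. , 16.2]), np.float64(14.0)]
side red [304.5 284. ] [302, 282, 6, 5, 26] [array([304.5, 284. ]), array([4., 5.]), np.float64(90.0)]
side amber [267.9 209. ] [263, 202, 12, 15, 142] [array([268.5, 209. ]), array([14., 11.]), np.float64(90.0)]
side amber [270.1 319.2] [262, 306, 17, 27, 354] [array([270., 319.]), array([26., 16.]), np.float64(90.0)]
```

View pics/topc.png

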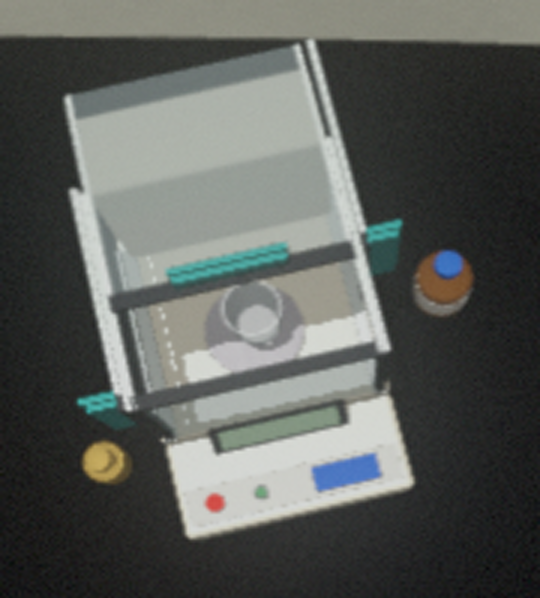

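The crop shows both doors well open, the right grip fin about level with the bottle in x with a gap of several cm, and the beaker under the roof opening. Now poses.

```bash
python3 - <<'E'
from h import *
P=lambda s,p:print(s,np.round(p,1))
t=onz("top",(275,245.3),68); P("tare",t); a,e=two((312.6,249.8),(275,245.3)); P("tare2",a);print(e)
top=cv2.imread("pics/top0.png")
red=[b for b in blobs(top,(0,100,100),(8,255,255),6)+blobs(top,(172,100,100),(180,255,255),6) if 225<b[0][0]<240]; print(red)
r=onz("top",(231.7,256.3),66);P("red",r); P("red2",two((304.5,284),(231.7,256.3))[0])
rg=onz("top",(287.8,160.7),259);lg=onz("top",(192.2,220.9),259);ro=onz("top",(235.6,172.3),298)
P("rgrip",rg);P("lgrip",lg);P("roof",ro)
for s,p,d in(("roofends",ro,298),):
    c,(w,h),an=np.array((235.6,172.4)),(4.7,39.3),76.5
    u=np.array([np.sin(np.radians(an)),-np.cos(np.radians(an))])
    A,B=onz("top",c-u*19.6,298),onz("top",c+u*19.6,298);P("ends",[A,B]);d=A-B;print(np.linalg.norm(d),"yaw",np.degrees(np.arctan2(-d[0],d[1])))
# deck front corners (crop-> full), z60
cr=lambda x,y:(160+x/3,80+y/2.85)
A,B=onz("top",cr(188,537),60),onz("top",cr(413,487),60);P("deckfront",[A,B]);d=A-B;print(np.linalg.norm(d),"yaw",np.degrees(np.arctan2(-d[0],d[1])))
for yaw in(13,14,15):
    y=np.radians(yaw);R=np.array([[np.cos(y),-np.sin(y)],[np.sin(y),np.cos(y)]])
    o1=lg[:2]-R@[-64,119];o2=(A+B)[:2]/2-R@[-170,0]
    print(yaw,"O",o1.round(1),o2.round(1),"inbal: rg",(R.T@(rg[:2]-o1)).round(1),"roof",(R.T@(ro[:2]-o1)).round(1),"tare",(R.T@(t[:2]-o1)).round(1),"red",(R.T@(r[:2]-o1)).round(1))
    for nm,p,z in(("bottlecap",(309,172),115),("weight",(194.5,241),50)): P(nm,R.T@(onz("top",p,z)[:2]-o1))
E
```

```text
tare [473.7 -69.8  68. ]
tare2 [474.9 -69.5  62.1]
1.4130511241702401
[(array([231.3, 255.9]), [229, 253, 6, 6, 27], ((231.5, 255.5), (5.0, 5.0), 90.0))]
red [441.7  44.7  66. ]
red2 [443.1  45.7  61.3]
rgrip [648.9 -96.1 259. ]
lgrip [505.7 112.7 259. ]
roof [608.   16.5 298. ]
ends [[596.8  57.2 298. ]
 [618.9 -24.2 298. ]]
84.4273461178666 yaw 15.232494443108399
deckfront [[ 409.2   68.3   60. ]
 [ 460.9 -130.8   60. ]]
205.6599494295898 yaw 14.561826485194482
13 O [594.8  11.1] [600.7   7. ] inbal: rg [  28.6 -116.7] roof [14.1  2.3] tare [-136.2  -51.6] red [-141.7   67.2]
bottlecap [  30.7 -177.8]
weight [-79.2 161.3]
14 O [596.6  12.7] [600.    9.9] inbal: rg [  24.5 -118.3] roof [12.  1.] tare [-139.2  -50.3] red [-142.6   68.6]
bottlecap [  25.5 -179.4]
weight [-78.5 161.6]
15 O [598.3  14.3] [599.2  12.7] inbal: rg [  20.3 -119.8] roof [10.  -0.4] tare [-142.2  -49. ] red [-143.4   70. ]
bottlecap [  20.2 -180.9]
weight [-77.8 161.8]
```

Emit:
{"fn": "move_arm", "kwargs": {"commands": [[[0,0,4.7],[0,0,0],0],[[0,0,4.7],[0,0,0],0],[[0,0,4.7],[0,0,0],0],[[0,0,4.7],[0,0,0],0],[[0,0,4.7],[0,0,0],0],[[2.67,-3.48,0],[0,0,-3.07],0],[[2.67,-3.48,0],[0,0,-3.07],0],[[2.67,-3.48,0],[0,0,-3.07],0],[[2.67,-3.48,0],[0,0,-3.07],0],[[2.67,-3.48,0],[0,0,-3.07],0]]}}

```text
t: 1.1
eef_pos: [283.8, 431.3, 419.2]
tcp_rot: [-3.141, -0.0, 2.63]
ft_force: [0.6, -0.1, -0.1]
opening: 0.215
grip_force: 0.0
```

Emit:
{"fn": "move_arm", "kwargs": {"commands": [[[2.67,-3.48,0],[0,0,-3.07],0],[[2.67,-3.48,0],[0,0,-3.07],0],[[2.67,-3.48,0],[0,0,-3.07],0],[[2.67,-3.48,0],[0,0,-3.07],0],[[2.67,-3.48,0],[0,0,-3.07],0],[[2.67,-3.48,0],[0,0,-3.07],0],[[2.67,-3.48,0],[0,0,-3.07],0],[[2.67,-3.48,0],[0,0,-3.07],0],[[2.67,-3.48,0],[0,0,-3.07],0],[[2.67,-3.48,0],[0,0,-3.07],0]]}}

```text
t: 2.1
eef_pos: [550.9, 83.1, 419.2]
tcp_rot: [-3.141, -0.0, 2.094]
ft_force: [0.7, 0.9, 0.5]
opening: 0.003
grip_force: 0.0
```

Emit:
{"fn": "move_arm", "kwargs": {"commands": [[[2.67,-3.48,0],[0,0,-3.07],0],[[2.67,-3.48,0],[0,0,-3.07],0],[[2.67,-3.48,0],[0,0,-3.07],0],[[2.67,-3.48,0],[0,0,-3.07],0],[[2.67,-3.48,0],[0,0,-3.07],0],[[0,0,0],[0,0,0],0],[[0,0,0],[0,0,0],0]]}}

```text
t: 2.8
eef_pos: [683.8, -89.9, 418.0]
tcp_rot: [-3.14, -0.001, 1.827]
ft_force: [-0.7, -0.4, -0.7]
opening: 0.006
grip_force: 0.0
```

Emit:
{"fn": "move_arm", "kwargs": {"commands": [[[0,0,-4.2],[0,0,0],0],[[0,0,-4.2],[0,0,0],0],[[0,0,-4.2],[0,0,0],0],[[0,0,-1.2],[0,0,0],0],[[0,0,0],[0,0,0],0]]}}

```text
t: 3.3
eef_pos: [683.1, -88.2, 281.0]
tcp_rot: [-3.14, -0.001, 1.829]
ft_force: [0.7, -0.9, 0.4]
opening: 0.004
grip_force: 0.0
```

```bash
python3 - <<'E'
from h import *
a=read_camera("top")[80:290,160:340];b=read_camera("side")[120:330,160:340]
cv2.imwrite("pics/near.png",cv2.resize(np.hstack([a,b]),None,fx=2.2,fy=2.2,interpolation=cv2.INTER_CUBIC)); print(state()["eef_pos"])
E
```

```text
[684.26281559 -88.7835333  283.92376683]
```

View pics/near.png

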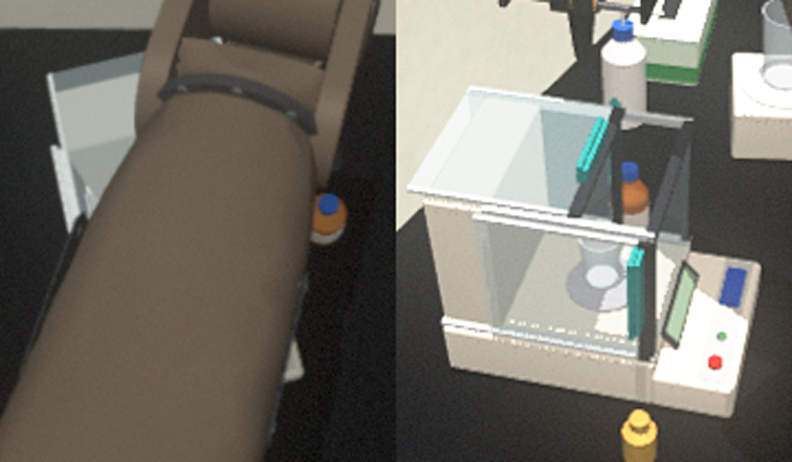

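The side view shows the fingertip near full-frame (243,148), behind the right grip's top peeking at (259,167). I'll check against projection.

```bash
python3 - <<'E'
from h import *
y=np.radians(14.8);R=np.array([[np.cos(y),-np.sin(y)],[np.sin(y),np.cos(y)]]);O=np.array([598.5,13])
W=lambda b:np.r_[R@np.array(b[:2])+O,b[2]]
print("tcp",proj("side",(684,-89,284)).round(1),"rgrip top ctr",proj("side",W((21,-119,259))).round(1),"lgrip top",proj("side",W((-64,119,259))).round(1),"roof",proj("side",W((10,0,298))).round(1),"tare",proj("side",W((-141,-50,68))).round(1))
s=state();print(R.T@(s["eef_pos"][:2]-O),s["eef_pos"],s["tcp_rot"])
im=read_camera("side")
for b in blobs(im,(80,100,40),(95,255,255),3):
    if b[0][0]<300:print(b[0],b[1])
cv2.imwrite("pics/nearz.png",cv2.resize(im[115:205,215:305],None,fx=6,fy=6,interpolation=cv2.INTER_CUBIC))
E
```

```text
tcp [245.7 155.9] rgrip top ctr [259.3 166.2] lgrip top [269.  235.1] roof [250.3 182.7] tare [313.3 247.9]
[  56.91732418 -120.314448  ] [684.26281559 -88.7835333  283.92376683] [3.13871884e+00 1.38820489e-03 1.82885498e+00]
[258.7 166.1] [258, 165, 3, 3, 7]
[248.2 187.2] [242, 173, 15, 30, 170]
[268.  240.4] [265, 232, 8, 21, 83]
[265.8 255.2] [265, 254, 2, 3, 4]
[269.  255.5] [269, 254, 1, 4, 4]
[266. 263.] [266, 259, 1, 9, 9]
[266. 271.] [266, 269, 1, 5, 5]
[115.7 343.7] [73, 322, 77, 52, 1706]
[ 80.  326.7] [79, 326, 3, 2, 3]
[ 67.2 339.8] [65, 339, 5, 3, 6]
[ 72.  340.7] [71, 340, 3, 2, 3]
[ 79.5 367.3] [36, 342, 85, 49, 1928]
[113.5 381.5] [113, 380, 2, 4, 4]
[114. 391.] [113, 391, 3, 1, 3]
```

View pics/nearz.png

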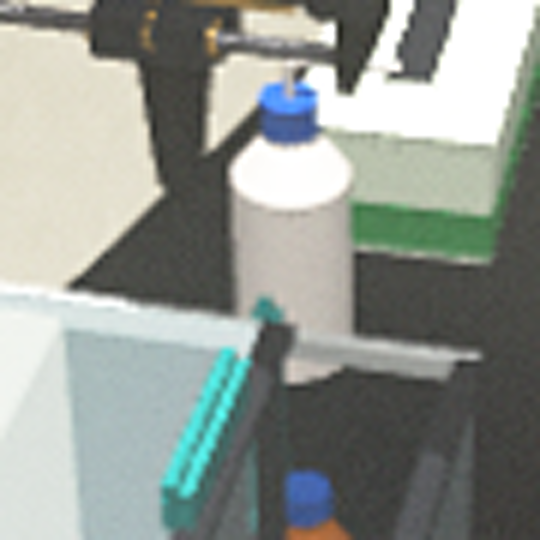

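Emit:
{"fn": "move_arm", "kwargs": {"commands": [[[0,0,-2],[0,0,0],0],[[0,0,-2],[0,0,0],0],[[0,0,-2],[0,0,0],0],[[0,0,0],[0,0,0],0],[[-0.77,-0.2,0],[0,0,0],0],[[-0.77,-0.2,0],[0,0,0],0],[[-0.77,-0.2,0],[0,0,0],0],[[-0.77,-0.2,0],[0,0,0],0],[[-0.77,-0.2,0],[0,0,0],0]]}}

```text
t: 4.35
eef_pos: [644.7, -99.4, 222.2]
tcp_rot: [3.14, 0.001, 1.828]
ft_force: [1.3, 0.8, 0.4]
opening: 0.007
grip_force: 0.8
```

Emit:
{"fn": "move_arm", "kwargs": {"commands": [[[-0.97,-0.26,0],[0,0,0],0],[[-0.97,-0.26,0],[0,0,0],0],[[-0.97,-0.26,0],[0,0,0],0],[[-0.97,-0.26,0],[0,0,0],0],[[-0.97,-0.26,0],[0,0,0],0],[[-0.39,-0.1,0],[0,0,0],0],[[0,0,0],[0,0,0],0]]}}

```text
t: 5.05
eef_pos: [592.0, -113.3, 221.4]
tcp_rot: [-3.141, -0.0, 1.828]
ft_force: [0.5, -0.5, -0.2]
opening: 0.008
grip_force: 0.0
```

Emit:
{"fn": "move_arm", "kwargs": {"commands": [[[-0.29,-0.08,0],[0,0,0],0],[[-0.19,-0.05,0],[0,0,0],0],[[0,0,0],[0,0,0],0]]}}

```text
t: 5.35
eef_pos: [587.8, -114.4, 221.3]
tcp_rot: [-3.141, -0.0, 1.828]
ft_force: [-0.4, -0.2, 0.1]
opening: 0.007
grip_force: 0.0
```

Emit:
{"fn": "move_arm", "kwargs": {"commands": [[[-0.19,-0.05,0],[0,0,0],0],[[-0.1,-0.03,0],[0,0,0],0],[[0,0,0],[0,0,0],0]]}}

```text
t: 5.65
eef_pos: [584.9, -115.2, 221.3]
tcp_rot: [-3.141, -0.0, 1.828]
ft_force: [-0.1, 0.7, 0.3]
opening: 0.006
grip_force: 0.1
```

Emit:
{"fn": "move_arm", "kwargs": {"commands": [[[-0.1,-0.03,0],[0,0,0],0],[[0,0,0],[0,0,0],0]]}}

```text
t: 5.85
eef_pos: [583.9, -115.5, 221.3]
tcp_rot: [-3.141, -0.0, 1.828]
ft_force: [0.3, 0.8, 0.0]
opening: 0.001
grip_force: 0.2
```

Emit:
{"fn": "move_arm", "kwargs": {"commands": [[[-0.1,-0.03,0],[0,0,0],0],[[0,0,0],[0,0,0],0]]}}

```text
t: 6.05
eef_pos: [582.9, -115.8, 221.3]
tcp_rot: [-3.142, -0.0, 1.828]
ft_force: [-0.2, 0.1, 0.7]
opening: 0.004
grip_force: 0.2
```

Emit:
{"fn": "move_arm", "kwargs": {"commands": [[[-0.1,-0.03,0],[0,0,0],0],[[-0.1,-0.03,0],[0,0,0],0],[[0,0,0],[0,0,0],0]]}}

```text
t: 6.35
eef_pos: [580.9, -116.5, 221.4]
tcp_rot: [-3.142, 0.0, 1.828]
ft_force: [0.4, 0.1, -0.2]
opening: 0.001
grip_force: 0.1
```

```bash
python3 - <<'E'
from h import *
b=read_camera("side")[130:330,160:360]
cv2.imwrite("pics/r1.png",cv2.resize(b,None,fx=3,fy=3,interpolation=cv2.INTER_CUBIC)); print(state()["ft_force"])
E
```

```text
[ 0.15024164  0.09925868 -0.58915252]
```

View pics/r1.png

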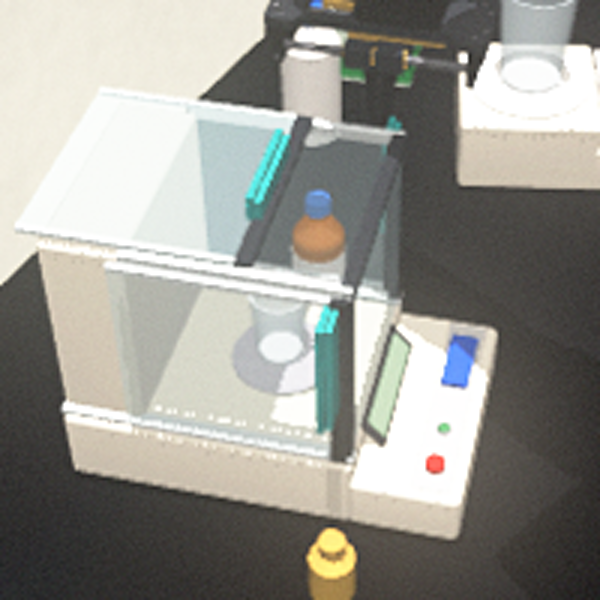

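The right grip top is now visible at about (291,172), with the finger just behind it; I'll compare it to the shut position.

```bash
python3 - <<'E'
from h import *
y=np.radians(14.8);R=np.array([[np.cos(y),-np.sin(y)],[np.sin(y),np.cos(y)]]);O=np.array([598.5,13])
for x in(-64,-54): print(proj("side",np.r_[R@[x,-119]+O,259]).round(1),proj("side",np.r_[R@[x,119]+O,259]).round(1))
im=read_camera("side")
for b in blobs(im,(80,90,40),(96,255,255),3):
    if 230<b[0][0]<320 and b[0][1]<260:print(b[0],b[1])
print(R.T@(state()["eef_pos"][:2]-O))
E
```

```text
[291.9 170.8] [269.  235.1]
[288.  170.3] [264.5 234.4]
[290.9 170.8] [289, 169, 5, 4, 14]
[248.3 187.4] [242, 173, 15, 30, 183]
[267.5 245.3] [265, 232, 8, 42, 110]
[269.3 258. ] [269, 257, 2, 3, 3]
[ -50.08341316 -120.78573086]
```

Emit:
{"fn": "move_arm", "kwargs": {"commands": [[[-0.1,-0.03,0],[0,0,0],0],[[-0.1,-0.03,0],[0,0,0],0],[[0,0,0],[0,0,0],0]]}}

```text
t: 6.75
eef_pos: [580.3, -116.8, 221.4]
tcp_rot: [3.138, 0.0, 1.828]
ft_force: [8.7, 3.3, -2.8]
opening: 0.001
grip_force: 4.3
```

Right door is against its stop (9 N). Retreat, lift, and go behind the roof bar.

Emit:
{"fn": "move_arm", "kwargs": {"commands": [[[0.97,0.26,0],[0,0,0],0],[[0,0,4],[0,0,0],0],[[0,0,4],[0,0,0],0],[[0,0,4.2],[0,0,0],0],[[1.2,3.5,0],[0,0,0],0],[[1.3,3.5,0],[0,0,0],0],[[1.3,3.5,0],[0,0,0],0],[[1.2,3.4,0],[0,0,0],0],[[0,0,0],[0,0,0],0],[[0,0,0],[0,0,0],0]]}}

```text
t: 7.75
eef_pos: [638.8, 25.2, 343.0]
tcp_rot: [-3.141, 0.0, 1.83]
ft_force: [-0.2, -0.5, 0.1]
opening: 0.007
grip_force: 0.0
```

```bash
python3 - <<'E'
from h import *
y=np.radians(14.8);R=np.array([[np.cos(y),-np.sin(y)],[np.sin(y),np.cos(y)]]);O=np.array([598.5,13])
for x in(-64,-58): print(proj("side",np.r_[R@[x,-119]+O,259]).round(1))
im=read_camera("side")
for b in blobs(im,(80,90,40),(96,255,255),3):
    if 230<b[0][0]<320 and b[0][1]<260:print(b[0],b[1])
print(R.T@(state()["eef_pos"][:2]-O),state()["eef_pos"])
E
```

```text
[291.9 170.8]
[289.6 170.5]
[290.8 170.4] [288, 168, 6, 5, 20]
[248.4 187.6] [242, 173, 15, 30, 178]
[267.9 250.8] [265, 232, 8, 42, 218]
[41.74306349  0.68198283] [638.68396048  24.32244544 343.16136049]
```

Emit:
{"fn": "move_arm", "kwargs": {"commands": [[[0,0,-2],[0,0,0],0],[[0,0,-2],[0,0,0],0],[[0,0,-1.3],[0,0,0],0],[[0,0,-0.4],[0,0,0],0],[[0,0,0],[0,0,0],0],[[-0.77,-0.2,0],[0,0,0],0],[[-0.77,-0.2,0],[0,0,0],0],[[-0.77,-0.2,0],[0,0,0],0],[[-0.77,-0.2,0],[0,0,0],0]]}}

```text
t: 8.7
eef_pos: [607.2, 16.4, 286.9]
tcp_rot: [3.141, 0.0, 1.828]
ft_force: [0.5, 0.4, 0.7]
opening: 0.006
grip_force: 0.0
```

Emit:
{"fn": "move_arm", "kwargs": {"commands": [[[-0.97,-0.26,0],[0,0,0],0],[[-0.97,-0.26,0],[0,0,0],0],[[-0.97,-0.26,0],[0,0,0],0],[[-0.97,-0.26,0],[0,0,0],0],[[-0.97,-0.26,0],[0,0,0],0],[[0,0,0],[0,0,0],0]]}}

```text
t: 9.3
eef_pos: [558.4, 3.3, 286.7]
tcp_rot: [3.141, 0.0, 1.828]
ft_force: [0.2, 0.4, -0.2]
opening: 0.003
grip_force: 0.0
```

```bash
python3 - <<'E'
from h import *
y=np.radians(14.8);R=np.array([[np.cos(y),-np.sin(y)],[np.sin(y),np.cos(y)]]);O=np.array([598.5,13])
for x in(-64,-54): print(proj("side",np.r_[R@[x,0]+O,298]).round(1))
im=read_camera("side")
for b in blobs(im,(80,90,40),(96,255,255),3):
    if 230<b[0][0]<320 and b[0][1]<280:print(b[0],b[1])
print(R.T@(state()["eef_pos"][:2]-O),state()["eef_pos"],state()["ft_force"])
E
```

```text
[281.5 187.4]
[277.2 186.7]
[290.6 170.6] [288, 168, 6, 6, 23]
[248.5 187.7] [242, 173, 15, 30, 188]
[267.9 250.4] [265, 232, 8, 42, 215]
[-40.55866226   0.78255651] [559.08703598   3.39605571 286.68027087] [ 0.60706091  0.43144918 -0.07973345]
```

Emit:
{"fn": "move_arm", "kwargs": {"commands": [[[-0.19,-0.05,0],[0,0,0],0],[[-0.19,-0.05,0],[0,0,0],0],[[0,0,0],[0,0,0],0]]}}

```text
t: 9.65
eef_pos: [555.6, 2.6, 286.2]
tcp_rot: [-3.141, -0.0, 1.828]
ft_force: [0.4, -0.2, 0.1]
opening: 0.008
grip_force: 0.0
```

```bash
python3 - <<'E'
from h import *
b=read_camera("side")[90:290,160:360]
cv2.imwrite("pics/r2.png",cv2.resize(b,None,fx=3,fy=3,interpolation=cv2.INTER_CUBIC)); print(proj("side",state()["eef_pos"]))
E
```

```text
[272.94948399 190.32704472]
```

View pics/r2.png

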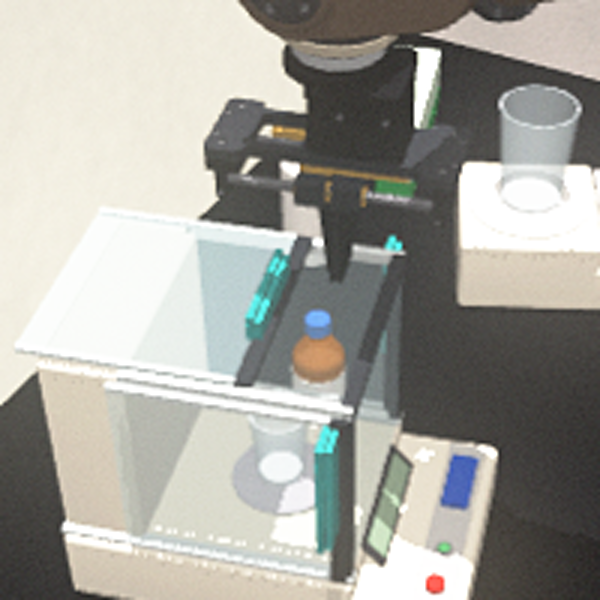

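The tip shows at about (273,184) while the TCP projects to (273,190), and the roof bar did not move: the finger passed over it. I'll check the tip's pixel profile.

```bash
python3 - <<'E'
from h import *
im=read_camera("side").mean(2).astype(int);p=state()["eef_pos"]
print(im[168:200,264:284])
for dz in(0,5,10,15): print(proj("side",p+[0,0,dz]))
print(state()["joints"])
E
```

```text
[[199 210 188 110  57  62  62  66  68  62  59  63  63  64  64  70  67  68
   64  65]
 [200 247 237 194  56  61  61  69  64  60  63  62  61  62  63  63  63  67
   67  68]
 [250 255 255 255  51  60  62  66  66  61  59  65  61  61  70  61  66  60
   66  66]
 [234 255 255 255  68  61  67  65  66  65  60  58  55  96 139 119 100  99
   87  79]
 [152 186 220 186  97  62  63  69  62  64  63  63  62 146 224 208 187 177
  159 155]
 [171 178 186 164  92  58  62  65  69  63  63  64  65 139 204 210 209 211
  212 214]
 [184 191 193 168  91  65  62  69  68  62  64  59  65 123 172 171 180 176
  176 190]
 [201 200 201 178 111  57  67  69  67  65  60  60  77 132 174 171 171 167
  167 169]
 [207 203 205 196 147  51  68  66  67  55  58  55  92 146 158 163 164 166
  166 168]
 [205 203 195 194 161  56  63  66  70  63  60  64  85 104 109 115 119 134
  145 154]
 [190 179 154 136 117  58  64  66  67  60  59  70  87 106 106 104 108 106
  105 105]
 [104 103 106 106 101  68  61  68  68  57  61  79 103 110 106 108 107 107
  104 104]
 [111 107 109 104 102  80  65  66  65  65  64  89 108 107 111 110 108 110
  107 
[... 1131 characters left out ...]
 136 108 111 109 107 111 111 111 111 109 111 108 108
  109 102]
 [184 185 183 186 187 176 113 108 110 108 108 109 108 110 114 110 110 113
  107  96]
 [184 183 186 186 184 179 130 106 111 114 110 107 111 109 111 108 111 110
  101  92]
 [185 184 186 186 183 171 128 106 107 113 112 110 110 110 109 108 109 110
  100  80]
 [177 179 180 177 163 134 118 109 110 108 107 107 111 111 108 106 108 108
   94  69]
 [135 138 135 136 136 128 121 111 112 114 110 110 110 110 111 108 112 105
   89  72]]
[272.93649986 190.31468445]
[272.92828652 188.62366047]
[272.92003555 186.92246651]
[272.91174674 185.21101658]
[-1.14257832e-01  3.01946734e-01  1.58438183e+00  2.61307918e-05
  1.25529704e+00 -3.71690689e-01]
```

The tip really ends about 15 mm above the reported TCP, so the finger skimmed over the bar. I'll go back and feel downward.

Emit:
{"fn": "move_arm", "kwargs": {"commands": [[[0,0,2],[0,0,0],0],[[2.8,0.74,0],[0,0,0],0],[[2.8,0.74,0],[0,0,0],0],[[2.8,0.74,0],[0,0,0],0],[[0,0,0],[0,0,0],0],[[0,0,-2],[0,0,0],0],[[0,0,-0.6],[0,0,0],0],[[0,0,0],[0,0,0],0]]}}

```text
t: 10.55
eef_pos: [638.9, 24.7, 279.7]
tcp_rot: [-3.14, -0.001, 1.828]
ft_force: [0.3, 0.5, 0.7]
opening: 0.006
grip_force: 0.0
```

Emit:
{"fn": "move_arm", "kwargs": {"commands": [[[0,0,-0.3],[0,0,0],0],[[0,0,-0.2],[0,0,0],0],[[0,0,0],[0,0,0],0]]}}

```text
t: 10.85
eef_pos: [639.6, 24.7, 275.6]
tcp_rot: [3.141, 0.0, 1.828]
ft_force: [-0.2, 0.4, 0.6]
opening: 0.004
grip_force: 0.0
```

Emit:
{"fn": "move_arm", "kwargs": {"commands": [[[0,0,-0.2],[0,0,0],0],[[0,0,0],[0,0,0],0]]}}

```text
t: 11.05
eef_pos: [639.6, 24.8, 273.3]
tcp_rot: [3.142, -0.0, 1.828]
ft_force: [-0.1, -0.6, 0.1]
opening: 0.004
grip_force: 0.0
```

Emit:
{"fn": "move_arm", "kwargs": {"commands": [[[0,0,-0.3],[0,0,0],0],[[0,0,0],[0,0,0],0],[[-0.77,-0.2,0],[0,0,0],0],[[-0.77,-0.2,0],[0,0,0],0],[[-0.77,-0.2,0],[0,0,0],0],[[-0.77,-0.2,0],[0,0,0],0],[[-0.77,-0.2,0],[0,0,0],0],[[0,0,0],[0,0,0],0]]}}

```text
t: 11.85
eef_pos: [600.3, 14.5, 270.8]
tcp_rot: [3.141, 0.0, 1.828]
ft_force: [-0.3, -0.4, 0.6]
opening: 0.005
grip_force: 0.0
```

```bash
python3 - <<'E'
from h import *
im=read_camera("side")
for b in blobs(im,(80,90,40),(96,255,255),3):
    if 230<b[0][0]<320 and b[0][1]<280:print(b[0],b[1])
print(state()["eef_pos"],state()["ft_force"])
E
```

```text
[290.8 170.4] [288, 168, 6, 5, 20]
[246.4 192.6] [242, 182, 11, 21, 120]
[267.9 250.4] [265, 232, 8, 42, 216]
[600.81566333  14.56804271 270.7574765 ] [-1.05516094 -0.03359436 -0.38440683]
```

```bash
python3 - <<'E'
from h import *
b=read_camera("side")[140:240,210:310]
cv2.imwrite("pics/r3.png",cv2.resize(b,None,fx=6,fy=6,interpolation=cv2.INTER_CUBIC)); print(proj("side",state()["eef_pos"]))
E
```

```text
[253.48164977 192.60957249]
```

View pics/r3.png

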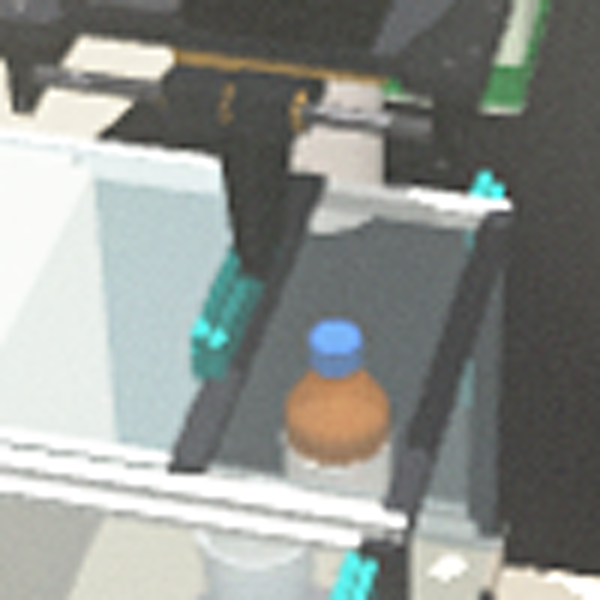

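The finger is still above the bar (tip offset nearer 28 mm). Back up again and go lower, feeling for the glass.

Emit:
{"fn": "move_arm", "kwargs": {"commands": [[[0,0,1.5],[0,0,0],0],[[1.95,0.52,0],[0,0,0],0],[[1.95,0.52,0],[0,0,0],0],[[0.4,0.1,0],[0,0,0],0],[[0,0,-1.5],[0,0,0],0],[[0,0,-0.4],[0,0,0],0],[[0,0,-0.3],[0,0,0],0],[[0,0,0],[0,0,0],0]]}}

```text
t: 12.75
eef_pos: [643.9, 26.1, 263.4]
tcp_rot: [-3.141, -0.0, 1.828]
ft_force: [0.1, -0.3, -0.8]
opening: 0.004
grip_force: 0.0
```

Emit:
{"fn": "move_arm", "kwargs": {"commands": [[[0,0,-0.3],[0,0,0],0],[[0,0,-0.2],[0,0,0],0],[[0,0,0],[0,0,0],0]]}}

```text
t: 13.05
eef_pos: [644.0, 26.1, 258.3]
tcp_rot: [-3.142, -0.0, 1.828]
ft_force: [0.4, -0.2, 0.0]
opening: -0.001
grip_force: 0.0
```

Emit:
{"fn": "move_arm", "kwargs": {"commands": [[[0,0,-0.2],[0,0,0],0],[[0,0,0],[0,0,0],0]]}}

```text
t: 13.25
eef_pos: [644.1, 26.1, 256.2]
tcp_rot: [-3.142, -0.0, 1.828]
ft_force: [-0.3, 0.2, -0.5]
opening: 0.004
grip_force: 0.0
```

Emit:
{"fn": "move_arm", "kwargs": {"commands": [[[-0.77,-0.2,0],[0,0,0],0],[[-0.77,-0.2,0],[0,0,0],0],[[-0.77,-0.2,0],[0,0,0],0],[[-0.77,-0.2,0],[0,0,0],0],[[-0.77,-0.2,0],[0,0,0],0]]}}

```text
t: 13.75
eef_pos: [605.0, 15.9, 256.6]
tcp_rot: [3.141, 0.0, 1.828]
ft_force: [2.4, 0.4, -0.6]
opening: 0.004
grip_force: 0.7
```

```bash
python3 - <<'E'
from h import *
im=read_camera("side")
for b in blobs(im,(80,90,40),(96,255,255),3):
    if 230<b[0][0]<320 and b[0][1]<280:print(b[0],b[1])
print(state()["eef_pos"],state()["ft_force"])
E
```

```text
[290.8 170.4] [288, 168, 6, 5, 20]
[256. 189.] [250, 174, 14, 30, 194]
[267.9 250.9] [265, 232, 8, 42, 223]
[604.06633496  15.72539148 256.66952902] [ 0.46572656  0.84250251 -0.06221193]
```

The roof door is moving now.

Emit:
{"fn": "move_arm", "kwargs": {"commands": [[[-0.97,-0.26,0],[0,0,0],0],[[-0.97,-0.26,0],[0,0,0],0],[[-0.97,-0.26,0],[0,0,0],0],[[-0.97,-0.26,0],[0,0,0],0],[[-0.68,-0.18,0],[0,0,0],0],[[-0.39,-0.1,0],[0,0,0],0],[[-0.19,-0.05,0],[0,0,0],0],[[0,0,0],[0,0,0],0]]}}

```text
t: 14.6
eef_pos: [554.0, 2.5, 256.3]
tcp_rot: [-3.141, -0.0, 1.828]
ft_force: [-0.1, 0.1, 0.4]
opening: 0.007
grip_force: 0.0
```

Emit:
{"fn": "move_arm", "kwargs": {"commands": [[[-0.19,-0.05,0],[0,0,0],0],[[-0.1,-0.03,0],[0,0,0],0],[[0,0,0],[0,0,0],0]]}}

```text
t: 14.9
eef_pos: [551.3, 1.7, 256.3]
tcp_rot: [-3.141, -0.0, 1.828]
ft_force: [0.2, 0.4, 0.2]
opening: 0.003
grip_force: 0.3
```

Emit:
{"fn": "move_arm", "kwargs": {"commands": [[[-0.1,-0.03,0],[0,0,0],0],[[-0.1,-0.03,0],[0,0,0],0],[[0,0,0],[0,0,0],0]]}}

```text
t: 15.2
eef_pos: [550.5, 1.5, 256.4]
tcp_rot: [3.139, -0.0, 1.828]
ft_force: [7.7, 3.2, -1.7]
opening: 0.005
grip_force: 4.1
```

Emit:
{"fn": "move_arm", "kwargs": {"commands": [[[-0.1,-0.03,0],[0,0,0],0],[[0,0,0],[0,0,0],0]]}}

```text
t: 15.4
eef_pos: [550.5, 1.4, 256.4]
tcp_rot: [3.136, -0.0, 1.828]
ft_force: [13.3, 5.9, -5.3]
opening: 0.003
grip_force: 6.7
```

Emit:
{"fn": "move_arm", "kwargs": {"commands": [[[-0.1,-0.03,0],[0,0,0],0],[[0,0,0],[0,0,0],0]]}}

```text
t: 15.6
eef_pos: [550.4, 1.4, 256.5]
tcp_rot: [3.134, 0.0, 1.828]
ft_force: [18.2, 7.4, -7.6]
opening: 0.004
grip_force: 9.3
```

Both doors at their stops. Retreat, lift, rotate the gripper 90° so its body clears the chamber, and go over the tare key.

Emit:
{"fn": "move_arm", "kwargs": {"commands": [[[0.97,0.26,0],[0,0,0],0],[[0.97,0.26,0],[0,0,0],0],[[0,0,4],[0,0,0],0],[[0,0,4],[0,0,0],0],[[0,0,4],[0,0,0],0],[[-0.9,-0.71,0],[0,0,8.2],0],[[-0.9,-0.71,0],[0,0,8.2],0],[[-0.9,-0.71,0],[0,0,8.2],0],[[-0.9,-0.71,0],[0,0,8.2],0],[[-0.9,-0.71,0],[0,0,8.2],0]]}}

```text
t: 16.6
eef_pos: [521.5, -30.1, 376.3]
tcp_rot: [-3.141, -0.001, 2.55]
ft_force: [-0.1, 0.4, -0.2]
opening: 0.006
grip_force: 0.0
```

Emit:
{"fn": "move_arm", "kwargs": {"commands": [[[-0.9,-0.71,0],[0,0,8.2],0],[[-0.9,-0.71,0],[0,0,8.2],0],[[-0.9,-0.71,0],[0,0,8.2],0],[[-0.9,-0.71,0],[0,0,8.2],0],[[-0.9,-0.71,0],[0,0,8.2],0],[[-0.9,-0.71,0],[0,0,8.0],0],[[0,0,0],[0,0,0],0],[[0,0,0],[0,0,0],0]]}}

```text
t: 17.4
eef_pos: [468.0, -72.4, 376.4]
tcp_rot: [3.141, -0.0, -2.889]
ft_force: [-0.3, -0.4, 0.2]
opening: 0.005
grip_force: 0.0
```

```bash
python3 - <<'E'
from h import *
y=np.radians(14.8);R=np.array([[np.cos(y),-np.sin(y)],[np.sin(y),np.cos(y)]]);O=np.array([598.5,13])
print(proj("side",np.r_[R@[-64,0]+O,298]).round(1),proj("side",np.r_[R@[-64,-119]+O,259]).round(1))
im=read_camera("side")
for b in blobs(im,(80,90,40),(96,255,255),3):
    if 230<b[0][0]<320 and b[0][1]<280:print(b[0],b[1])
print(state()["eef_pos"],state()["tcp_rot"],state()["joints"])
cv2.imwrite("pics/r4.png",cv2.resize(im[100:300,180:380],None,fx=3,fy=3,interpolation=cv2.INTER_CUBIC))
E
```

```text
[281.5 187.4] [291.9 170.8]
[290.8 170.4] [289, 168, 5, 5, 20]
[279.9 191.9] [274, 177, 13, 31, 175]
[267.8 249.3] [265, 232, 8, 42, 194]
[468.11565301 -72.30794396 376.36023136] [ 3.14136355e+00 -1.71539742e-04 -2.88835086e+00] [-2.92903469e-01  1.16843951e-01  1.59630280e+00  1.07763140e-04
  1.42871148e+00 -2.11695684e+00]
```

View pics/r4.png

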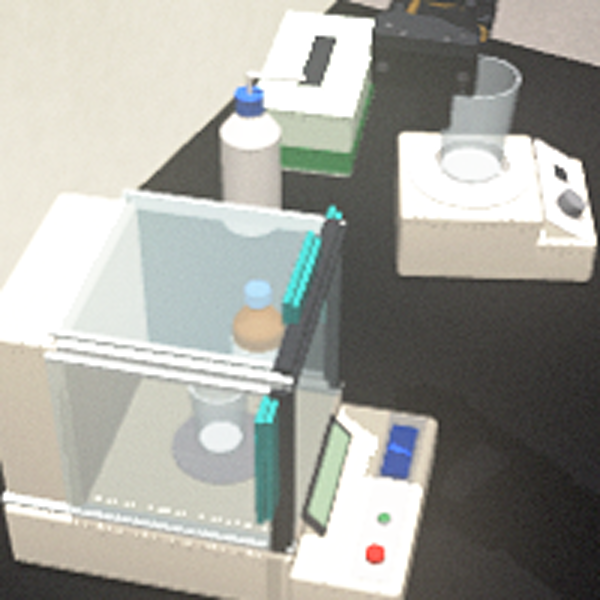

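The roof and right door sit shut. Descend over the blue key.

Emit:
{"fn": "move_arm", "kwargs": {"commands": [[[0.3,0.1,-3.6],[0,0,0],0],[[0,0,-3.6],[0,0,0],0],[[0,0,-3.6],[0,0,0],0],[[0,0,-3.6],[0,0,0],0],[[0,0,-3.6],[0,0,0],0],[[0,0,-3.6],[0,0,0],0],[[0,0,-3.6],[0,0,0],0],[[0,0,-3.6],[0,0,0],0],[[0,0,-1],[0,0,0],0],[[0,0,0],[0,0,0],0]]}}

```text
t: 18.45
eef_pos: [470.6, -71.1, 77.5]
tcp_rot: [3.14, -0.002, -2.886]
ft_force: [-0.7, -1.0, 0.7]
opening: 0.003
grip_force: 0.0
```

Emit:
{"fn": "move_arm", "kwargs": {"commands": [[[0,0,-0.3],[0,0,0],0],[[0,0,-0.3],[0,0,0],0],[[0,0,-0.3],[0,0,0],0],[[0,0,0],[0,0,0],0]]}}

```text
t: 18.85
eef_pos: [470.9, -71.5, 69.7]
tcp_rot: [-3.141, 0.001, -2.884]
ft_force: [-0.5, -0.0, 0.0]
opening: 0.005
grip_force: 0.0
```

```bash
python3 - <<'E'
from h import *
s=state();print(s["eef_pos"],s["ft_force"],proj("side",s["eef_pos"]),proj("side",s["eef_pos"]+[0,0,28]))
im=read_camera("side")
for b in blobs(im,(105,120,60),(125,255,255),5):
    if 290<b[0][0]<330 and b[0][1]>230: print(b[0],b[1])
cv2.imwrite("pics/r5.png",cv2.resize(im[200:300,260:360],None,fx=5,fy=5,interpolation=cv2.INTER_CUBIC))
E
```

```text
[470.8892803  -71.48344258  69.69573354] [-0.47209263 -0.02000633  0.02780793] [314.69398319 247.9098461 ] [315.27733445 240.43527713]
[312.7 249.7] [308, 242, 11, 17, 132]
```

View pics/r5.png

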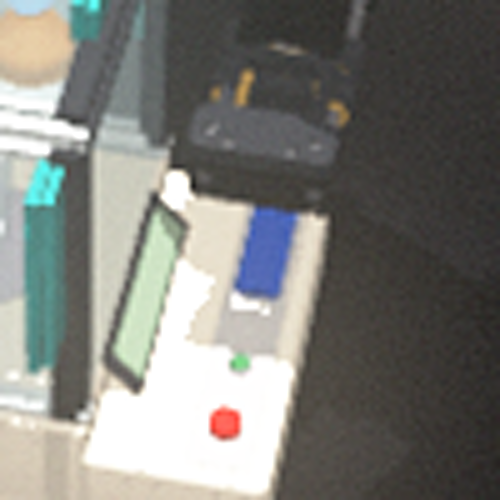

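The key is still unobstructed and the fingertip is hidden behind the gripper carriage, just above; continue down by feel.

Emit:
{"fn": "move_arm", "kwargs": {"commands": [[[0,0,-0.4],[0,0,0],0],[[0,0,-0.4],[0,0,0],0],[[0,0,-0.3],[0,0,0],0],[[0,0,0],[0,0,0],0]]}}

```text
t: 19.3
eef_pos: [470.5, -71.4, 57.9]
tcp_rot: [3.141, -0.001, -2.884]
ft_force: [0.1, -0.2, -0.3]
opening: 0.004
grip_force: 0.0
```

Emit:
{"fn": "move_arm", "kwargs": {"commands": [[[0,0,-0.3],[0,0,0],0],[[0,0,-0.3],[0,0,0],0],[[0,0,-0.2],[0,0,0],0],[[0,0,0],[0,0,0],0]]}}

```text
t: 19.7
eef_pos: [470.6, -71.4, 50.1]
tcp_rot: [3.141, -0.0, -2.884]
ft_force: [0.6, 0.1, -0.4]
opening: 0.005
grip_force: 0.0
```

Emit:
{"fn": "move_arm", "kwargs": {"commands": [[[0,0,-0.3],[0,0,0],0],[[0,0,-0.2],[0,0,0],0],[[0,0,0],[0,0,0],0]]}}

```text
t: 20.0
eef_pos: [470.6, -71.4, 45.1]
tcp_rot: [3.141, -0.0, -2.884]
ft_force: [-0.2, 0.1, -0.5]
opening: 0.005
grip_force: 0.0
```

Emit:
{"fn": "move_arm", "kwargs": {"commands": [[[0,0,-0.2],[0,0,0],0],[[0,0,-0.1],[0,0,0],0],[[0,0,0],[0,0,0],0]]}}

```text
t: 20.3
eef_pos: [470.7, -71.5, 42.2]
tcp_rot: [3.141, -0.0, -2.884]
ft_force: [0.2, -1.1, -0.1]
opening: 0.005
grip_force: 0.0
```

Emit:
{"fn": "move_arm", "kwargs": {"commands": [[[0,0,-0.2],[0,0,0],0],[[0,0,0],[0,0,0],0]]}}

```text
t: 20.5
eef_pos: [470.7, -71.4, 40.2]
tcp_rot: [3.141, -0.0, -2.884]
ft_force: [-0.6, 0.2, -0.3]
opening: 0.006
grip_force: 0.0
```

Emit:
{"fn": "move_arm", "kwargs": {"commands": [[[0,0,-0.2],[0,0,0],0],[[0,0,0],[0,0,0],0]]}}

```text
t: 20.7
eef_pos: [470.6, -71.4, 38.2]
tcp_rot: [3.141, -0.0, -2.884]
ft_force: [-0.7, -0.1, 0.9]
opening: 0.004
grip_force: 0.0
```

Emit:
{"fn": "move_arm", "kwargs": {"commands": [[[0,0,-0.2],[0,0,0],0],[[0,0,0],[0,0,0],0]]}}

```text
t: 20.9
eef_pos: [470.7, -71.5, 36.3]
tcp_rot: [3.141, 0.0, -2.884]
ft_force: [0.6, 0.9, 2.0]
opening: 0.007
grip_force: 1.3
```

Emit:
{"fn": "move_arm", "kwargs": {"commands": [[[0,0,-0.2],[0,0,0],0],[[0,0,0],[0,0,0],0]]}}

```text
t: 21.1
eef_pos: [470.7, -71.5, 34.3]
tcp_rot: [3.142, 0.0, -2.884]
ft_force: [-0.5, 0.4, 3.9]
opening: 0.01
grip_force: 1.9
```

```bash
python3 - <<'E'
from h import *
im=read_camera("side")
for b in blobs(im,(105,120,60),(125,255,255),5):
    if 290<b[0][0]<330 and b[0][1]>230: print(b[0],b[1])
a=read_camera("top")[180:300,180:340]
cv2.imwrite("pics/r6.png",cv2.resize(np.hstack([im[200:320,260:360],a]),None,fx=3,fy=3,interpolation=cv2.INTER_CUBIC)); print(state()["ft_force"])
E
```

```text
[311.6 255.1] [307, 252, 10, 7, 53]
[-1.43715895 -0.43045148  4.23814886]
```

View pics/r6.png

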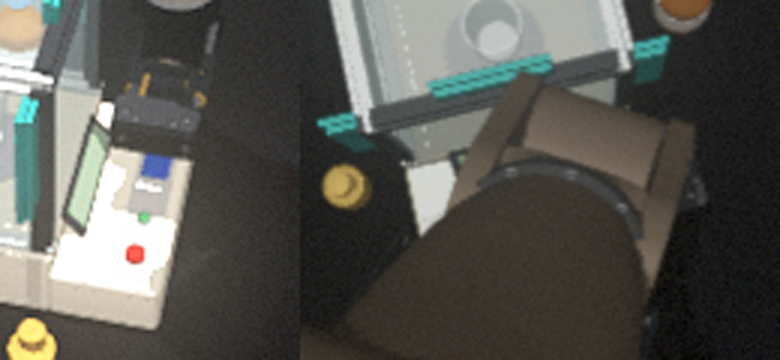

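The key is under the finger (force ~4 N, spring rate matches), doors shut in both views. Bottom it, then lift clear.

Emit:
{"fn": "move_arm", "kwargs": {"commands": [[[0,0,-0.1],[0,0,0],0],[[0,0,-0.1],[0,0,0],0],[[0,0,0],[0,0,0],0],[[0,0,0],[0,0,0],0]]}}

```text
t: 21.6
eef_pos: [470.8, -71.5, 33.6]
tcp_rot: [-3.141, 0.001, -2.884]
ft_force: [-5.7, 0.8, 24.0]
opening: 0.005
grip_force: 12.3
```

Emit:
{"fn": "move_arm", "kwargs": {"commands": [[[0,0,0.5],[0,0,0],0],[[0,0,1],[0,0,0],0],[[0,0,3],[0,0,0],0],[[0,0,4],[0,0,0],0],[[0,0,4],[0,0,0],0],[[0,0,4],[0,0,0],0],[[0,0,4],[0,0,0],0],[[0,0,4],[0,0,0],0],[[0,0,0],[0,0,0],0],[[0,0,0],[0,0,0],0]]}}

```text
t: 22.6
eef_pos: [470.6, -71.4, 277.8]
tcp_rot: [-3.141, 0.001, -2.884]
ft_force: [0.1, 0.0, -0.7]
opening: 0.006
grip_force: 0.0
```

```bash
python3 - <<'E'
from h import *
im=read_camera("side")
for b in blobs(im,(80,90,40),(96,255,255),3)+blobs(im,(105,120,60),(125,255,255),5)+blobs(im,(5,120,60),(25,255,255)):
    if 230<b[0][0]<330 and 160<b[0][1]<330: print(b[0],b[1])
print(state()["eef_pos"],state()["ft_force"],state()["t"])
E
```

```text
[290.8 170.4] [289, 168, 5, 5, 20]
[279.9 192.2] [274, 177, 13, 31, 179]
[267.8 249.4] [265, 232, 8, 42, 195]
[312.7 249.8] [308, 242, 11, 17, 131]
[270.1 320.5] [262, 306, 17, 26, 246]
[470.2385851  -71.31763495 276.80794148] [-0.1629816   1.61985255  0.19074439] 22.65
```

The key bottomed at 24 N and came back up; doors and objects are unchanged in the picture. Handing in.

```bash
python3 -c "
from cell import env
print(env.job_done())"
```

```text
the job is handed in; nothing more can be done
None
```

The job is handed in at about 22.7 s: the right and roof doors were pushed to their stops, the tare key was pressed right down and came back up, and the arm moved clear; the judge returned no verdict.

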